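# Set up a still life on the cutting mat

## Robot

A 7-joint arm with a two-finger parallel gripper is mounted at the origin on the work surface. World frame = base frame: x ahead of the robot, y to its left, z up, the work surface at z = 0. Lengths are in m, angles in rad, forces in N, time in s.
With the tool pointing down it reaches from about 0.4 to 0.85 m from the base axis. Payload 4.5 kg.
Tool frame: the origin (TCP) lies on the centre line of the jaws, within the pads' length; the fingertips stand 8 mm ahead of it and the grasp point (between the pads) lies 11 mm behind it; z points along the fingers, y is the line along which they close (so a half turn about z gives the same grasp; the last joint's range is limited). The gripper opens to 85 mm and grips with 20 to 120 N. Pads are 22 mm wide; open, the fingers measure 114 mm over their backs; the gripper's body (76 mm by 85 mm) begins 54 mm behind the grasp point. The pads swing forward as they close: fully open they stand 13 mm farther back than shut.
Start: joints at [1.231, 0.689, -0.195, 1.565, 0.157, 0.902, -0.215], TCP at [0.228, -0.582, 0.239] pointing down, gripper open.
Joint ranges: [-3.01, 3.01], [-0.46, 2.08], [-1.47, 1.51], [0.13, 2.56], [-1, 4.14], [0.04, 2.09], [-2.66, 2.66]. Speed limits (rad/s): [2.57, 2.57, 3.14, 3.14, 3.14, 3.14, 3.14].

## Interface

Orientations are given as a 3x3 rotation matrix whose columns are the frame's x, y, z axes.
In Python, from workcell import manip gives the robot as it stands. Calls block until the motion is done:
- manip.goto(position, orientation): joint-space move of the TCP to a pose.
- manip.line_to(position, orientation=None, vel=0.15, until_force=None): straight line of the TCP; orientation=None keeps the orientation; vel is the mean speed in m/s. With until_force (N) it stops when the force on the tool has changed by that much, and returns True; else False.
- manip.move_joints(angles): joint-space move.
- manip.move_gripper(opening, newtons=None): finger opening in m; newtons is the grip in N (None keeps the last); returns when the fingers have stopped.
- manip.wait(seconds).
- manip.solve_ik(position, orientation): joint angles nearest the present ones, or None.
- manip.get_image(name): name is "scene" or "top"; returns a dict with "frame" (384x512x3 uint8, red, green, blue), "fovy" (degrees; the focal length in pixels is half the picture's height over the tangent of half this angle, whatever the lens; pixels are square), "cx", "cy" (the principal point, pixels), "world_from_camera" (4x4, takes a point from camera to world coordinates). Camera axes: x right, y up, looking along -z (the intrinsics and any distortion apply to the point x, -y, -z); pixel columns grow to the right and rows downward; lengths in m; the calibration is good to about 2 mm. A picture is of the moment at which its call begins. There is no depth.
A pose or a line that the arm cannot do raises manip.Unreachable and nothing moves.
- manip.job_done(): hands the job in; it is judged then, once.
Readings, each from a call of its own:
- manip.get_time_s(): time.
- manip.get_joints(): joint angles.
- manip.get_qd(): joint speeds.
- manip.get_joint_torque(): joint torques, N m.
- manip.get_tool_pos(): TCP position.
- manip.get_tool_rot(): TCP orientation.
- manip.get_force(): force on the tool from outside, world axes, zero at the start.
- manip.get_ft_torque(): the same for the moment, N m.
- manip.get_opening(): finger opening in m.
- manip.get_gripper_force(): force on a finger pad.
Only numpy, scipy, OpenCV 4.12 (cv2) and the standard library are available. Lean on these libraries where they do the work, as an engineer would, in place of code of your own. Each camera call takes 0.05 s, during which the arm holds its last target. There are 200 camera calls.

## Task

Set up the still life on the green cutting mat: stand the wooden block flat, midway between the amber bottle and the white vase, and the blue pot upright on the middle of the block. Stand the terracotta flowerpot upright 10 cm straight in front of the bottle, and lay the red tin, lid up, 10 cm straight behind the vase with its long side pointing straight away from the mat's yellow-striped edge. Distances are from centre to centre, the striped edge is the front and the mat's grid gives the directions; do not shift the bottle or the vase.

Things in the scene. Friction and masses are not known exactly. Their poses are not given: they have to be found in the camera images.
- mat: Green cutting mat with a thin white grid, 320 x 300 x 3 mm, fixed on the table. Origin at the centre of its underside; its top is 3 mm up. Its x axis points from the front edge (the one with the 16 mm yellow stripe, nearest the robot) to the back edge; y to the left seen from the robot, along the stripe; z up. It lies up to 9 degrees off square with the robot.
- bottle: Amber (orange-brown) glass bottle with a black cap, 56 mm in diameter, 110 mm tall, about 0.5 kg, standing loose on the mat. It stands to the left or to the right of the vase, 190 mm from it, on a line parallel to the striped edge and half way back on the mat. Origin at the centre of its underside; at the start its axes are parallel to the mat's. Not to be moved.
- vase: White ceramic vase with a belly 56 mm in diameter and a narrow neck with a black mouth, 100 mm tall, about 0.5 kg, standing loose on the mat beside the bottle. Origin at the centre of its underside; at the start its axes are parallel to the mat's. Not to be moved.
- block: Plain brown wooden block, 60 x 60 mm and 40 mm tall, about 0.1 kg, loose on the table beside the mat, at any yaw. Origin at the centre of its underside; x and y square to its sides, z up.
- blue_pot: Blue glazed open pot, round, 50 mm in diameter with straight sides (foot 46 mm), 50 mm tall, wall 4 mm, about 0.12 kg, standing loose on the table beside the mat. Origin at the centre of its underside, z up.
- flowerpot: Small terracotta flowerpot, round, open, 56 mm tall, about 0.12 kg, standing loose on the table beside the mat. Its upper 26 mm is a straight collar 54 mm in diameter (wall 4 mm); below the collar it tapers from 48 mm to 42 mm at the foot. Origin at the centre of its underside, z up.
- tin: Red paint tin, a closed box 80 x 40 mm and 28 mm tall with a dark seam round its sides and a white panel on its lid, about 0.15 kg, lying loose on the table beside the mat, at any yaw. Origin at the centre of its underside; x along its 80 mm side, y along its 40 mm side, z up (lid).
Mind the look-alikes: they are no part of the job. Leave any turquoise look-alike of the tin alone.

How it is judged:
By the outcome, as a careful person would: the job done as asked, in the order asked, and still so for the second after the job is handed in, with the robot touching nothing.
It also fails if it takes over 115 s, if anything falls off the work surface, if the arm or the gripper's body presses on something with over 40 N, if the wrist force passes 120 N, or if a joint passes its speed limit or range.

## Working session

There is one attempt and no reset: what is moved stays moved. The work goes in short steps, each a Python script; the robot and the scene stay as the last script left them, time stands still between calls to the robot, and variables do not carry over. Pictures are saved under pics/ and viewed, at most 14 in all, crops included, and the job is handed in when it is done.

```bash
ls; mkdir -p pics; python3 - <<'E'
from workcell import manip
import cv2,numpy as np
for n in("scene","top"):
    d=manip.get_image(n); cv2.imwrite(f"pics/{n}0.png",d["frame"][:,:,::-1])
    print(n,{k:v for k,v in d.items() if k!="frame"})
print(manip.get_time_s())
E
```

```text
pics
scene {'fovy': 44.12424446425205, 'cx': 259.58789937446096, 'cy': 181.2328247329024, 'world_from_camera': array([[-0.39311666, -0.64708947,  0.6532492 ,  1.44194964],
       [ 0.91944615, -0.26981609,  0.28603855,  0.45251863],
       [-0.00883539,  0.71307398,  0.70103312,  1.08636405],
       [ 0.        ,  0.        ,  0.        ,  1.        ]])}
top {'fovy': 55.60067725601154, 'cx': 257.06668580645317, 'cy': 199.4997323716547, 'world_from_camera': array([[ 0.01349671,  0.99732209, -0.0718783 ,  0.38527591],
       [-0.9999008 ,  0.01317212, -0.00498793,  0.03180554],
       [-0.00402778,  0.07193849,  0.99740094,  1.20124415],
       [ 0.        ,  0.        ,  0.        ,  1.        ]])}
0.1
```

View pics/scene0.png

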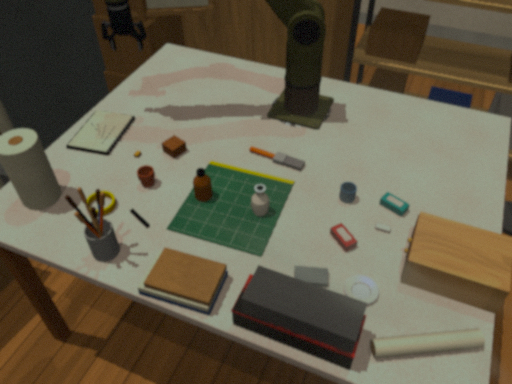

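View pics/top0.png

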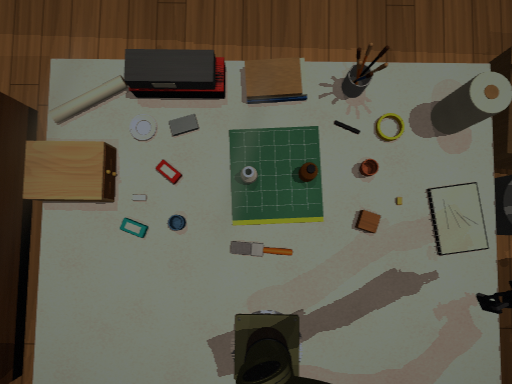

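The top picture shows the mat at (277,175), vase (249,175), bottle (308,172), flowerpot (369,168), block (368,221), blue pot (177,222) and red tin (169,172). The turquoise look-alike is at (134,228). Next: an enlarged crop and a check of the geometry.

```bash
cat > h.py <<'E'
import cv2,numpy as np
from workcell import manip
def K(d):
    f=192/np.tan(np.radians(d["fovy"])/2); return f
def pix2w(d,uv,z):
    uv=np.atleast_2d(uv).astype(float); f=K(d); M=d["world_from_camera"]
    r=np.c_[(uv[:,0]-d["cx"])/f,-(uv[:,1]-d["cy"])/f,-np.ones(len(uv))]@M[:3,:3].T
    o=M[:3,3]; return o+r*((z-o[2])/r[:,2])[:,None]
def w2pix(d,P):
    P=np.atleast_2d(P); M=d["world_from_camera"]; c=(P-M[:3,3])@M[:3,:3]; f=K(d)
    return np.c_[d["cx"]+f*c[:,0]/-c[:,2], d["cy"]-f*c[:,1]/-c[:,2]]
def mask(fr,lo,hi,roi):
    h=cv2.cvtColor(fr,cv2.COLOR_RGB2HSV); m=cv2.inRange(h,np.array(lo),np.array(hi))
    z=np.zeros_like(m); x0,y0,x1,y1=roi; z[y0:y1,x0:x1]=m[y0:y1,x0:x1]; return z
def big(m):
    c=max(cv2.findContours(m,cv2.RETR_EXTERNAL,cv2.CHAIN_APPROX_NONE)[0],key=cv2.contourArea); return c
E
python3 - <<'E'
from h import *
d=manip.get_image("top"); fr=d["frame"]; np.save("top0.npy",fr)
c=fr[130:260,110:400][:,:,::-1]
c=cv2.resize(c,None,fx=2.75,fy=2.75,interpolation=cv2.INTER_CUBIC); cv2.imwrite("pics/crop.png",np.clip(c*1.5,0,255).astype(np.uint8))
s=manip.get_image("scene")
for d,roi in((d,(215,115,335,232)),(s,(160,155,305,255))):
    m=mask(d["frame"],(18,80,40),(90,255,255),roi)
    m=cv2.morphologyEx(m,cv2.MORPH_CLOSE,np.ones((5,5)))
    c=cv2.convexHull(big(m)); q=cv2.approxPolyN(c,4).reshape(4,2); print(q)
    W=pix2w(d,q,.003); print(W.round(4),[np.linalg.norm(W[i]-W[i-1]).round(4) for i in range(4)])
h=cv2.cvtColor(fr,cv2.COLOR_RGB2HSV)
for u,v in[(177,222),(174,215),(169,165),(159,166),(368,221),(362,170),(368,168),(302,248),(249,175)]: print(u,v,h[v,u])
E
```

```text
[[323 221]
 [231 225]
 [254 129]
 [317 126]]
[[ 0.4037 -0.1796  0.003 ]
 [ 0.3866  0.1222  0.003 ]
 [ 0.708   0.0512  0.003 ]
 [ 0.7208 -0.1594  0.003 ]] [np.float64(0.3177), np.float64(0.3023), np.float64(0.3292), np.float64(0.211)]
[[295 180]
 [259 255]
 [168 228]
 [210 160]]
[[ 0.3826  0.115   0.003 ]
 [ 0.7055  0.1254  0.003 ]
 [ 0.7194 -0.1628  0.003 ]
 [ 0.4024 -0.1869  0.003 ]] [np.float64(0.3026), np.float64(0.3231), np.float64(0.2886), np.float64(0.3179)]
177 222 [102 121  82]
174 215 [103 121  82]
169 165 [  2 232 111]
159 166 [  1 226 113]
368 221 [ 12 179  94]
362 170 [  8 191  60]
368 168 [  8 193  70]
302 248 [ 44  26 128]
249 175 [ 98  16 126]
```

View pics/crop.png

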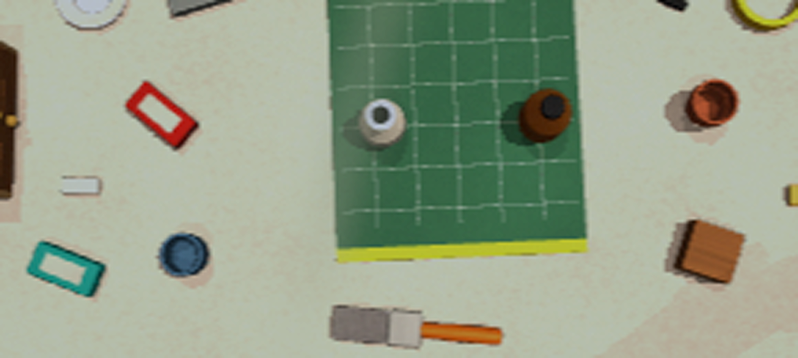

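```bash
cat > fit.py <<'E'
from h import *
from scipy.optimize import minimize
from scipy.spatial.transform import Rotation as R
def ring(r,z,n=32):
    t=np.linspace(0,2*np.pi,n,endpoint=False); return np.c_[r*np.cos(t),r*np.sin(t),z+0*t]
def rev(prof): return [np.r_[ring(*a),ring(*b)] for a,b in zip(prof,prof[1:])]
def box(x,y,z): return [np.array([[i*x/2,j*y/2,k*z] for i in(-1,1) for j in(-1,1) for k in(0,1)])]
MOD=dict(mat=box(.32,.30,.003),block=box(.06,.06,.04),tin=box(.08,.04,.028),
 blue_pot=rev([(.023,0),(.025,.004),(.025,.05)]),flowerpot=rev([(.021,0),(.024,.03),(.027,.03),(.027,.056)]),
 bottle=rev([(.028,0),(.028,.07),(.013,.085),(.013,.11)]),vase=rev([(.02,0),(.028,.03),(.028,.05),(.012,.08),(.012,.1)]))
def render(d,parts,p,z,roi,S=4):
    x0,y0,x1,y1=roi; im=np.zeros(((y1-y0)*S,(x1-x0)*S),np.uint8); Rz=R.from_euler('z',p[2]).as_matrix()
    for P in parts:
        uv=(w2pix(d,P@Rz.T+[p[0],p[1],z])-[x0,y0]+.5)*S-.5
        cv2.fillConvexPoly(im,cv2.convexHull(np.round(uv*16).astype(np.int32)),255,cv2.LINE_AA,4)
    return cv2.resize(im,(x1-x0,y1-y0),interpolation=cv2.INTER_AREA)/255.
def obs(d,kind,roi):
    x0,y0,x1,y1=roi; h=cv2.cvtColor(d["frame"],cv2.COLOR_RGB2HSV)[y0:y1,x0:x1].astype(int)
    if kind=="mat": m=(h[...,1]>70)&(h[...,0]>18)&(h[...,0]<95)
    elif kind=="onmat": m=~((h[...,0]>38)&(h[...,0]<90)&(h[...,1]>75))
    else: m=h[...,1]>100
    m=m.astype(np.uint8)
    if kind=="onmat": m=cv2.morphologyEx(m,cv2.MORPH_OPEN,np.ones((3,3)))
    c=big(m); o=np.zeros_like(m); cv2.drawContours(o,[cv2.convexHull(c) if kind=="mat" else c],-1,1,-1); return o.astype(float)
def fit(name,views,kind,p0,z,yaw=True):
    O=[(d,roi,obs(d,kind,roi)) for d,roi in views]
    def cost(q):
        p=[q[0],q[1],q[2] if yaw else 0]
        return sum(np.abs(render(d,MOD[name],p,z,roi)-o).sum() for d,roi,o in O)
    best=None
    for y0 in ([p0[2]] if not yaw or name=="mat" else np.arange(0,np.pi,np.pi/8)):
        x=np.array([p0[0],p0[1],y0][:3 if yaw else 2]); s=np.vstack([x]+[x+v for v in np.diag([.01,.01,.15])[:len(x),:len(x)]])
        r=minimize(cost,x,method="Nelder-Mead",options=dict(initial_simplex=s,xatol=1e-4,fatol=.05))
        if best is None or r.fun<best.fun: best=r
    each=[(round(np.abs(render(d,MOD[name],[*best.x,0][:3],z,roi)-o).sum(),1),o.sum()) for d,roi,o in O]
    return best.x,each
T={"mat":(215,115,335,232),"bottle":(294,155,322,188),"vase":(237,161,261,190),"block":(348,203,390,240),"flowerpot":(352,153,386,183),"blue_pot":(162,208,192,238),"tin":(150,152,188,190)}
SC={"mat":(160,155,305,255),"bottle":(186,164,219,205),"vase":(247,180,275,222),"block":(156,130,194,162),"flowerpot":(130,160,160,194),"blue_pot":(334,176,364,208),"tin":(324,218,364,256)}
E
cat > loc.py <<'E'
from fit import *
import json
t,s=manip.get_image("top"),manip.get_image("scene"); out={}
for n in T:
    k="mat" if n=="mat" else "onmat" if n in("bottle","vase") else "obj"
    x0,y0,x1,y1=T[n]; z=.003 if k=="onmat" else 0
    p0=list(pix2w(t,[(x0+x1)/2,(y0+y1)/2],.03)[0,:2])+[0.07]; yaw=n in("mat","block","tin")
    x,e=fit(n,[(t,T[n]),(s,SC[n])],k,p0,z,yaw)
    xt,_=fit(n,[(t,T[n])],k,p0,z,yaw); xs,_=fit(n,[(s,SC[n])],k,p0,z,yaw)
    print(n,x.round(4),e,"top",xt.round(4),"scene",xs.round(4)); out[n]=list(x)
m=out["mat"]; c,si=np.cos(m[2]),np.sin(m[2])
for n in("bottle","vase"):
    d=np.array(out[n][:2])-m[:2]; print(n,"in mat",(np.array([[c,si],[-si,c]])@d).round(4))
json.dump(out,open("loc.json","w"))
E
python3 loc.py
```

```text
mat [ 0.5523 -0.0273  0.0565] [(np.float64(1070.5), np.float64(7813.0)), (np.float64(160.8), np.float64(7460.0))] top [ 0.5534 -0.0233  0.0635] scene [ 0.5509 -0.0278  0.0569]
bottle [ 0.5612 -0.129 ] [(np.float64(75.1), np.float64(291.0)), (np.float64(356.6), np.float64(793.0))] top [ 0.5604 -0.1229] scene [ 0.5557 -0.1351]
vase [0.5499 0.0656] [(np.float64(170.6), np.float64(412.0)), (np.float64(127.8), np.float64(531.0))] top [0.548  0.0755] scene [0.5517 0.0626]
block [ 0.4041 -0.3216 -0.3326] [(np.float64(50.3), np.float64(402.0)), (np.float64(85.0), np.float64(344.0))] top [ 0.4048 -0.3194  1.2834] scene [ 0.403  -0.3269  0.9949]
flowerpot [ 0.5781 -0.3205] [(np.float64(33.5), np.float64(256.0)), (np.float64(68.1), np.float64(276.0))] top [ 0.5773 -0.3188] scene [ 0.5755 -0.3257]Traceback (most recent call last):
  File "loc.py", line 8, in <module>
    x,e=fit(n,[(t,T[n]),(s,SC[n])],k,p0,z,yaw)
        ~~~^^^^^^^^^^^^^^^^^^^^^^^^^^^^^^^^^^^
  File "fit.py", line 26, in fit
    O=[(d,roi,obs(d,kind,roi)) for d,roi in views]
              ~~~^^^^^^^^^^^^
  File "fit.py", line 24, in obs
    c=big(m); o=np.zeros_like(m); cv2.drawContours(o,[cv2.convexHull(c) if kind=="mat" else c],-1,1,-1); return o.astype(float)
  File "h.py", line 16, in big
    c=max(cv2.findContours(m,cv2.RETR_EXTERNAL,cv2.CHAIN_APPROX_NONE)[0],key=cv2.contourArea); return c
ValueError: max() iterable argument is empty
```

```bash
python3 - <<'E'
from fit import *
t,s=manip.get_image("top"),manip.get_image("scene")
rows=[]
for d,D in((t,T),(s,SC)):
    tiles=[]
    for n in D:
        k="mat" if n=="mat" else "onmat" if n in("bottle","vase") else "obj"
        x0,y0,x1,y1=D[n]; im=d["frame"][y0:y1,x0:x1,::-1]
        try:o=obs(d,k,D[n])
        except Exception: o=np.zeros(im.shape[:2])
        S=200/max(im.shape[:2]); im=cv2.resize(im,None,fx=S,fy=S,interpolation=cv2.INTER_NEAREST); im=np.clip(im*1.4,0,255).astype(np.uint8).copy()
        o=cv2.resize((o*255).astype(np.uint8),im.shape[1::-1],interpolation=cv2.INTER_NEAREST)
        cv2.drawContours(im,cv2.findContours(o,0,1)[0],-1,(255,0,255),1)
        c=np.zeros((200,200,3),np.uint8); c[:im.shape[0],:im.shape[1]]=im; tiles.append(c)
    tiles.append(np.zeros_like(c)); 
    rows+= [np.hstack(tiles[:4]),np.hstack(tiles[4:])]
v=np.vstack(rows); cv2.imwrite("pics/m.png",cv2.resize(v,(600,600)))
h=cv2.cvtColor(s["frame"],cv2.COLOR_RGB2HSV); g=cv2.cvtColor(t["frame"],cv2.COLOR_RGB2HSV)
print("scene: pot",h[188:200:3,348],"table",h[205,320],"shadow mat",h[188,183],h[195,212]); print("top mat left",g[140,233],g[128,240],"tbl",g[140,222])
E
```

```text
scene: pot [[ 96  43  59]
 [100  54  71]
 [ 98  46  66]
 [ 73  27  66]] table [ 35  37 153] shadow mat [ 39  34 158] [ 49 147  33]
top mat left [68 98 70] [ 42  27 125] tbl [ 42  26 126]
```

View pics/m.png

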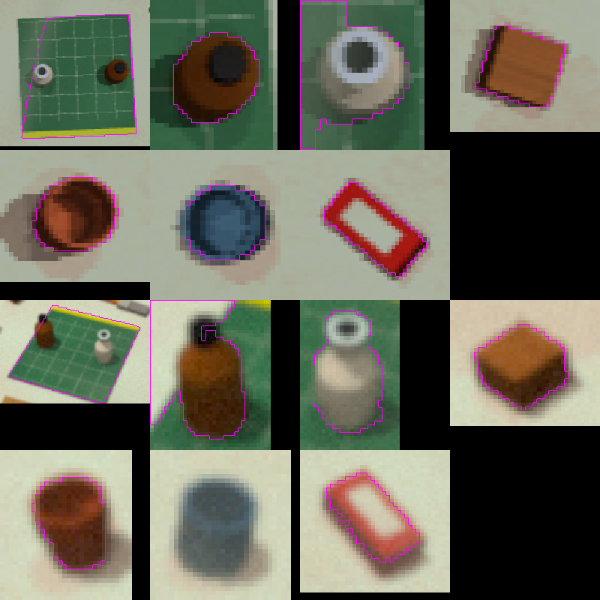

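```bash
python3 - <<'E'
s=open("fit.py").read()
a=s.index("    if kind==\"mat\": m="); b=s.index("    m=m.astype"); 
s=s[:a]+'''    H,S=h[...,0],h[...,1]
    m={"mat":lambda:(S>60)&(H>18)&(H<95),"bottle":lambda:(H<25)&(S>110),"vase":lambda:S<72,"blue_pot":lambda:(H>62)&(H<130),"obj":lambda:(S>90)}[kind]()
'''+s[b:]
s=s.replace('if kind=="onmat": m=','if kind=="vase": m=').replace('if kind=="mat" else c]','if kind!="obj" else c]').replace("(.013,.085),(.013,.11)]","(.013,.085),(.013,.088)]")
s=s.replace('"bottle":(186,164,219,205)','"bottle":(190,170,217,205)')
open("fit.py","w").write(s)
l=open("loc.py").read().replace('k="mat" if n=="mat" else "onmat" if n in("bottle","vase") else "obj"','k=n if n in("mat","bottle","vase","blue_pot") else "obj"').replace('k=="onmat"','n in("bottle","vase")')
open("loc.py","w").write(l)
E
python3 loc.py
```

```text
mat [ 0.5528 -0.0234  0.0546] [(np.float64(171.1), np.float64(8807.0)), (np.float64(303.9), np.float64(7566.0))] top [ 0.5536 -0.0217  0.059 ] scene [ 0.5517 -0.0272  0.052 ]
bottle [ 0.5617 -0.1253] [(np.float64(39.4), np.float64(292.0)), (np.float64(84.9), np.float64(409.0))] top [ 0.5602 -0.1227] scene [ 0.5576 -0.1304]
vase [0.5512 0.0656] [(np.float64(160.1), np.float64(410.0)), (np.float64(147.7), np.float64(557.0))] top [0.5519 0.0729] scene [0.5507 0.0618]
block [ 0.4042 -0.322  -0.3311] [(np.float64(47.9), np.float64(407.0)), (np.float64(75.0), np.float64(359.0))] top [ 0.4049 -0.3197  1.2737] scene [ 0.4019 -0.3277  1.0285]
flowerpot [ 0.5783 -0.3208] [(np.float64(33.6), np.float64(261.0)), (np.float64(65.2), np.float64(283.0))] top [ 0.5775 -0.3188] scene [ 0.5763 -0.3255]
blue_pot [0.393  0.2951] [(np.float64(23.0), np.float64(241.0)), (np.float64(75.1), np.float64(271.0))] top [0.3932 0.2971] scene [0.3877 0.2914]
tin [0.5587 0.3294 0.8916] [(np.float64(31.3), np.float64(319.0)), (np.float64(133.3), np.float64(370.0))] top [0.5595 0.3306 4.046 ] scene [0.5555 0.3234 0.7682]
bottle in mat [ 0.0033 -0.1022]
vase in mat [0.0032 0.089 ]
```

```bash
cat > rb.py <<'E'
from h import *
def rot(a):
    y=np.array([np.cos(a),np.sin(a),0]); z=np.array([0,0,-1.]); return np.c_[np.cross(y,z),y,z]
def pick_yaw(pos,a):
    q=np.array(manip.get_joints()); best=None
    for b in(a,a+np.pi):
        s=manip.solve_ik(list(pos),rot(b))
        if s is not None:
            c=np.abs(np.array(s)-q).max()
            if best is None or c<best[0]: best=(c,b,np.array(s).round(2))
    print("yaw",best); return rot(best[1])
def over(x,y,a,z=.22):
    manip.goto([x,y,z],pick_yaw([x,y,z],a))
def grasp(x,y,a,z,w,N=35,up=.22,opening=.085):
    manip.move_gripper(opening); over(x,y,a,up)
    manip.line_to([x,y,z+.03],vel=.25); manip.line_to([x,y,z],vel=.08)
    manip.move_gripper(max(w-.015,0),N); print("opening",manip.get_opening(),"F",manip.get_gripper_force())
    manip.line_to([x,y,up],vel=.25); print("lifted",manip.get_opening(),manip.get_tool_pos(),manip.get_time_s())
def place(x,y,a,z,w,up=.22,lift=None):
    over(x,y,a,up)
    manip.line_to([x,y,z+.02],vel=.25); hit=manip.line_to([x,y,z-.002],vel=.03,until_force=4)
    print("hit",hit,manip.get_tool_pos()); manip.move_gripper(w+.016)
    manip.line_to([x,y,lift or up],vel=.25); print("t",manip.get_time_s())
E
python3 - <<'E'
from rb import *
t=manip.get_image("top")
print("mouth",pix2w(t,[248.5,171.1],.103),"cap",pix2w(t,[310.7,168.2],.113))
grasp(.4047,-.3205,-.31,.012,.06)
d=manip.get_image("top"); cv2.imwrite("pics/g1.png",d["frame"][:,:,::-1])
E
```

```text
mouth [[0.55066101 0.06451676 0.103     ]] cap [[ 0.5603801  -0.12306486  0.113     ]]
yaw (np.float64(0.40366607563481127), -0.31, array([ 0.83,  0.59, -0.39,  1.91,  0.34,  0.71, -0.07]))
opening 0.059196162423889136 F 38.81738305091858
lifted 0.0597039024230023 [ 0.40364778 -0.32010864  0.21887529] 4.6917
```

```bash
cat > chk.py <<'E'
from fit import *
def chk(n,p0,z,wt=(60,60),kind="obj",roi_t=None,yaw=True):
    t,s=manip.get_image("top"),manip.get_image("scene"); res=[]
    for d in(t,s):
        u,v=w2pix(d,[p0[0],p0[1],z+.02])[0].round().astype(int); k=19
        roi=(u-k,v-k,u+k,v+k); x,e=fit(n,[(d,roi)],kind,p0,z,yaw); print(n,x.round(4),e); res.append(x)
    return t,s
E
python3 - <<'E'
from rb import *
from chk import *
place(.555,-.031,.055,.0155,.06)
t,s=chk("block",[.555,-.031,.055],.003)
v=np.hstack([cv2.resize(d["frame"][y:y+64,x:x+84,::-1],(400,305),interpolation=cv2.INTER_CUBIC) for d,x,y in((t,236,142),(s,185,160))])
cv2.imwrite("pics/p1.png",v)
E
```

```text
yaw (np.float64(0.5821316753070338), 0.055, array([ 0.25,  0.65, -0.46,  1.79,  0.39,  0.79, -0.35]))
hit True [ 0.55473767 -0.0309692   0.01565922]
t 8.775
block [ 0.5375 -0.0061  0.0142] [(np.float64(172.4), np.float64(483.0))]
block [ 0.5637 -0.0245 -0.2328] [(np.float64(827.7), np.float64(1367.0))]
```

View pics/p1.png

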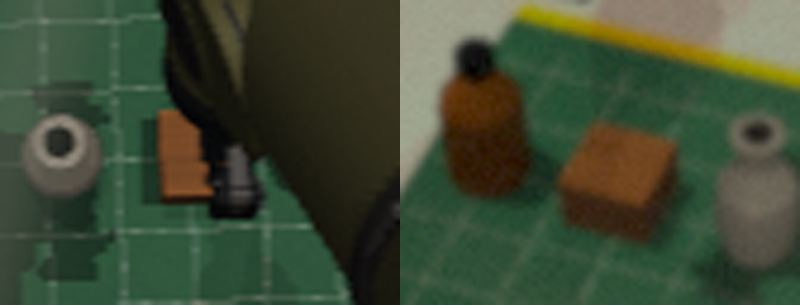

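The block stands flat between the bottle and the vase, but the arm hides part of it in the top view. I'll move over to the pot and measure from there.

```bash
sed -i 's/k=19/k=wt/; s/wt=(60,60)/wt=15/' chk.py; python3 - <<'E'
from rb import *
from chk import *
manip.move_gripper(.085)
over(.392,.295,.055)
t,s=chk("block",[.555,-.031,.055],.003,wt=14,kind="bottle")
for d,D in((t,T),(s,SC)):
    for n in("bottle","vase"): print(n,fit(n,[(d,D[n])],n,[.56,-.125 if n=="bottle" else .065,0],.003,False))
v=np.hstack([cv2.resize(d["frame"][y:y+64,x:x+84,::-1],(400,305),interpolation=cv2.INTER_CUBIC) for d,x,y in((t,236,142),(s,185,160))])
cv2.imwrite("pics/p2.png",v)
E
```

```text
yaw (np.float64(0.7160444712476557), 0.055, array([-0.46,  0.57, -0.43,  1.98,  0.37,  0.67, -1.07]))
block [ 0.5527 -0.03    1.6247] [(np.float64(22.9), np.float64(382.0))]
block [ 0.5515 -0.0372  1.6685] [(np.float64(42.6), np.float64(473.0))]
bottle (array([ 0.56022933, -0.12273728]), [(np.float64(31.7), np.float64(292.0))])
vase (array([0.55282959, 0.07452637]), [(np.float64(192.2), np.float64(457.0))])
bottle (array([ 0.5575265 , -0.13054505]), [(np.float64(81.6), np.float64(404.0))])
vase (array([0.55132263, 0.06338348]), [(np.float64(153.6), np.float64(577.0))])
```

View pics/p2.png

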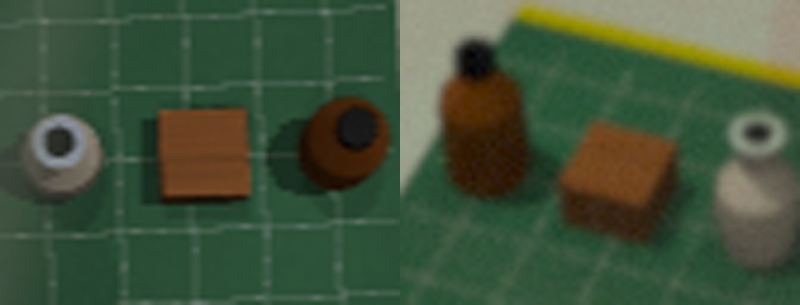

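The block lies within about 2.5 mm of the midpoint and square to the grid, which is good enough. The top camera reads about 2 mm low in x, so I'll correct for that. Next is the blue pot.

```bash
python3 - <<'E'
from rb import *
from chk import *
grasp(.3952,.2961,.055,.015,.05)
place(.5547,-.031,.055,.0585,.05)
manip.move_gripper(.085); over(.5795,-.3195,.055)
t,s=chk("blue_pot",[.555,-.031,.055],.043,wt=13,kind="blue_pot",yaw=False)
v=np.hstack([cv2.resize(d["frame"][y:y+64,x:x+84,::-1],(400,305),interpolation=cv2.INTER_CUBIC) for d,x,y in((t,236,142),(s,185,160))])
cv2.imwrite("pics/p3.png",v)
E
```

```text
yaw (np.float64(0.008791966096274972), 0.055, array([-0.46,  0.57, -0.43,  1.97,  0.37,  0.68, -1.07]))
opening 0.04957171116604506 F 35.65473787486553
lifted 0.04957918532513445 [0.39464744 0.29520984 0.21900224] 13.8333
yaw (np.float64(0.7226830653549655), 0.055, array([ 0.27,  0.66, -0.49,  1.79,  0.42,  0.8 , -0.38]))
hit True [ 0.55449761 -0.03113006  0.05872343]
t 17.6667
yaw (np.float64(0.5082712301508092), 0.055, array([ 0.7 ,  0.8 , -0.52,  1.45,  0.44,  1.01,  0.13]))
blue_pot [ 0.5659 -0.0398] [(np.float64(428.1), np.float64(676.0))]
blue_pot [ 0.5493 -0.0408] [(np.float64(153.0), np.float64(477.0))]
```

View pics/p3.png

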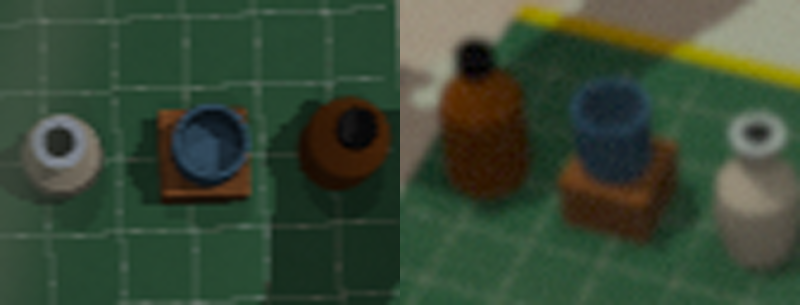

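```bash
sed -i 's/(H>62)&(H<130)/(H>92)\&(H<130)\&(S>40)/' fit.py; python3 - <<'E'
from chk import *
t,s=chk("blue_pot",[.555,-.031,.055],.043,wt=14,kind="blue_pot",yaw=False)
print(pix2w(t,[279.7,171.8],.093))
E
```

```text
blue_pot [ 0.5542 -0.0322] [(np.float64(22.1), np.float64(227.0))]
blue_pot [ 0.5486 -0.0401] [(np.float64(46.3), np.float64(292.0))]
[[ 0.55123588 -0.03092058  0.093     ]]
```

The pot is upright and within about 3 mm of the block's centre. Next is the flowerpot.

```bash
python3 - <<'E'
from rb import *
from chk import *
grasp(.5795,-.3198,.055,.023,.054)
place(.4623,-.1292,.055,.0265,.054)
manip.move_gripper(.085); over(.5605,.329,.9+np.pi/2)
t,s=chk("flowerpot",[.462,-.129,0],.003,wt=14,kind="bottle",yaw=False)
for d,D in((t,T),(s,SC)):
    for n,g in(("bottle",[.56,-.125,0]),("tin",[.56,.33,.9])): print(n,fit(n,[(d,D[n])],"obj" if n=="tin" else n,g,.003*(n!="tin"),n=="tin"))
v=np.hstack([cv2.resize(d["frame"][y:y+90,x:x+118,::-1],(400,305),interpolation=cv2.INTER_CUBIC) for d,x,y in((t,225,142),(s,175,150))])
cv2.imwrite("pics/p4.png",v)
E
```

```text
yaw (np.float64(0.0010135138007381084), 0.055, array([ 0.7 ,  0.8 , -0.52,  1.45,  0.44,  1.01,  0.13]))
opening 0.05423574600513325 F 36.90005403215764
lifted 0.05374799454180752 [ 0.57823406 -0.31957863  0.21830107] 22.4667
yaw (np.float64(0.5470017020308886), 0.055, array([ 0.52,  0.57, -0.53,  2.  ,  0.45,  0.68, -0.24]))
hit True [ 0.46223281 -0.12914527  0.02660286]
t 26.0833
yaw (np.float64(1.2101480997340253), 5.61238898038469, array([-0.46,  0.75, -0.26,  1.5 ,  0.22,  0.92, -1.46]))
flowerpot [ 0.4616 -0.1289] [(np.float64(15.8), np.float64(248.0))]
flowerpot [ 0.4667 -0.1329] [(np.float64(125.2), np.float64(426.0))]
bottle (array([ 0.56032222, -0.12279635]), [(np.float64(30.8), np.float64(293.0))])
tin (array([0.54144829, 0.36737199, 0.02092565]), [(np.float64(299.4), np.float64(662.0))])
bottle (array([ 0.55341763, -0.12739157]), [(np.float64(136.7), np.float64(558.0))])
tin (array([0.55794665, 0.32560387, 0.77214064]), [(np.float64(99.4), np.float64(394.0))])
```

View pics/p4.png

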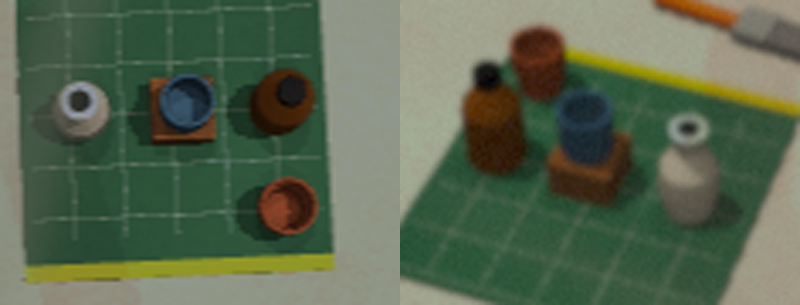

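The flowerpot stands about 1 mm from its target, upright in front of the bottle. The tin to take is the red one with the white panel at (169,172). The similar box at (134,228) is turquoise, as the enlarged crop showed, and stays where it is.

```bash
python3 - <<'E'
from rb import *
from chk import *
grasp(.5615,.3296,.904+np.pi/2,.011,.04)
place(.6518,.0705,.055+np.pi/2,.0145,.04)
manip.goto([.4,.38,.25],manip.get_tool_rot())
t,s=chk("tin",[.6518,.0705,.055],.003,wt=19,kind="bottle")
print(fit("vase",[(t,T["vase"])],"vase",[.55,.065,0],.003,False),fit("bottle",[(t,T["bottle"])],"bottle",[.56,-.125,0],.003,False))
v=np.hstack([cv2.resize(d["frame"][y:y+114,x:x+150,::-1],(400,305),interpolation=cv2.INTER_CUBIC) for d,x,y in((t,200,120),(s,160,150))])
cv2.imwrite("pics/p5.png",v); print(manip.get_time_s())
E
```

```text
yaw (np.float64(0.00416739671705213), 5.61638898038469, array([-0.46,  0.75, -0.26,  1.5 ,  0.22,  0.92, -1.46]))
opening 0.039649357617037015 F 37.49120816588402
lifted 0.0395861904403133 [0.56043188 0.32871428 0.2183061 ] 31.5167
yaw (np.float64(0.31853701163586867), 4.767388980384689, array([-0.14,  0.75, -0.07,  1.49,  0.06,  0.91, -1.74]))
hit True [0.65139804 0.07044477 0.01446943]
t 35.4
tin [0.6509 0.0727 0.0336] [(np.float64(39.1), np.float64(302.0))]
tin [0.646  0.0659 3.2083] [(np.float64(46.7), np.float64(408.0))]
(array([0.55302582, 0.07432907]), [(np.float64(188.2), np.float64(453.0))]) (array([ 0.56022933, -0.12273728]), [(np.float64(31.7), np.float64(292.0))])
36.9833
```

View pics/p5.png

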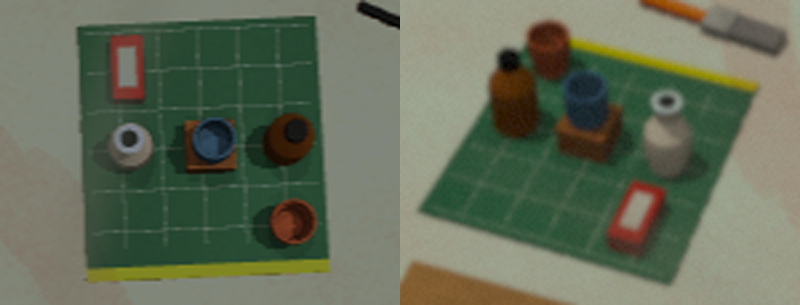

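Everything is upright and in place, the bottle and vase have not moved, and the arm is clear. Handing in.

```bash
python3 -c "
from workcell import manip
print(manip.job_done())"
```

```text
the job is handed in; nothing more can be done
None
```

The still life is set up in the order asked and handed in at about 37 s; the last pictures put each piece within about 3 mm of its target, and the bottle had not moved (the vase looked unmoved too, though its position fit was rougher).

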